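# Refit a portable tester's battery cover

### The job

Close up the battery bay of the tester that lies sloping in the repair cradle: swing its hold-down bar right down onto the battery, then press the loose clip-in cover into the bay until both sprung tabs have snapped behind the rim and the cover lies flush all round. Let go of it, and leave the other things on the bench where they are.

Things in the scene. Friction and masses are not known exactly. Their poses are not given: they have to be found in the camera images.
- tester: Grey tester case 160 x 240 x 48 mm lying face down in a fixed steel cradle; its back slopes 30 degrees from level, facing the robot. In it is an open battery bay, mouth 46 (x) by 82 (y) mm. Origin: centre of the mouth, on the back's surface. x up the slope, away from the robot; y level, along the 82 mm; z out of the back, square to it. 5 mm rubber feet near the case's corners. It does not move.
- ledge_left (a point): Middle of the bay mouth's short edge at y = +41 mm of the tester, on the back's surface. The rim is 4 mm thick; behind both short edges the bay is 9 mm wider, so the rim's underside is the ledge that the tabs catch behind. A white battery 40 x 50 mm lies in the bay, its top 13 mm below the back's surface.
- bar (a joint): Angle (rad) of the hold-down bar: 0 = down flat on the battery; starts at 1.65 to 1.95, standing out of the bay and leaning a little up the slope; stop at 2.0. Stiff hinge (0.03 N m), stays where left. Pivot parallel to the tester's y at x = 20, z = -9.5 mm of the tester. Upright it blocks the cover; push it from its up-slope side down the slope, then down into the bay.
- bar_end (a point): Middle of the free end of the steel hold-down bar, 42 mm from its pivot. The bar is 14 mm wide (24 mm at the free end) and 4 mm thick; when down, its upper face lies 7.5 mm below the back's surface.
- cover_grip (a point): Centre of the grip rib on the loose grey cover: plate 62 (x) x 100 (y) x 4 mm; rib on top 40 (x) x 12 (y) x 18 high; this point is 13 mm above the plate's underside. Starts rib up, standing on its tabs (point 34 mm above the bench). z out of the plate. Fits either way round. Home: plate lies on the tester's back, point at (0, 0, 13) mm of the tester, y axes in line. Mass about 80 g.
- tab_left (a joint): How far the tab under the cover's +y end is pressed inward (m): 0 = sprung fully out, most 0.006. Tab 40 mm wide (x), reaching 21 mm below the plate's underside; outer face slopes from y = 37.5 mm at the tip to a barb at y = 44 mm, 7 mm under the plate. Passing the rim presses it in 0.003; both tabs together need about 8 to 16 N of push.
- tab_right (a joint): The same for the tab under the cover's -y end.
- vent_mid (a point): Bystander: slotted grey vent plate 50 x 70 x 5, flat, no tabs and no rib (mm); the point is its centre, 2.5 mm above its underside. Leave alone.
- board_mid (a point): Bystander: circuit board 60 x 80, about 5 thick with chips on top (mm); the point is its centre, 2.5 mm above its underside. Leave alone.
- tape_mid (a point): Bystander: roll of paper tape, 60 across, 18 high, lying flat (mm); the point is its centre, 9 mm above its underside. Leave alone.
- jar_mid (a point): Bystander: small glass jar, 44 across, 50 high (mm); the point is its centre, 25 mm above its underside. Leave alone.
- dial_mid (a point): Bystander: loose black instrument knob, 36 across, 16 high (mm); the point is its centre, 8 mm above its underside. Leave alone.
- cell_mid (a point): Bystander: spare white battery block 40 x 50 x 22 (mm); the point is its centre, 11 mm above its underside. Leave alone.
- driver_grip (a point): Bystander: screwdriver lying on the bench in front of the tester; the point is the middle of its handle. Leave alone.
Things that resemble listed ones, but are neither listed nor needed, are in the scene too. Of the things that look like the part that bears cover_grip, the smallest one is meant.

How it is judged:
On the way, in this order (a step that is already met when the one before it is completed fails the run):
1. the hold-down bar lies down on the battery (value of joint bar below 0.12 rad), for 0.2 s.
2. the cover is pressed home with both tabs sprung out behind the rim (z of cover_grip in the frame of tester between 0.01 and 0.0155 m and x of cover_grip in the frame of tester between -0.006 and 0.006 m and y of cover_grip in the frame of tester between -0.005 and 0.005 m and angle between the z axis of cover_grip and the z axis of tester, either way round below 0.06 rad and value of joint each of tab_left, tab_right below 0.0015 m), for 0.2 s.
At the end, for the whole second after the job is handed in: The bar is down (under 0.12 rad); the cover is centred in the bay (within 6 mm along x and 5 mm along y of the tester), flush (rib centre 10 to 15.5 mm out from the back, square to it within 0.06 rad), and both tabs have sprung back out (each under 1.5 mm) (all of step 2 and value of joint bar below 0.12 rad); the robot touches nothing.
It fails at once if a bystander is moved more than 30 mm (distance of any of vent_mid, board_mid, tape_mid, jar_mid, dial_mid, cell_mid, driver_grip from where it was at the start of the episode above 0.03 m).
It also fails if it takes over 51 s, if anything falls off the work surface, if the arm or the gripper's body presses on something with over 40 N, if the wrist force passes 120 N, or if a joint passes its speed limit or range.

### The arm

A 7-joint arm with a two-finger parallel gripper is mounted at the origin on the work surface. World frame = base frame: x ahead of the robot, y to its left, z up, the work surface at z = 0. Lengths are in m, angles in rad, forces in N, time in s.
With the tool pointing down it reaches from about 0.35 to 0.9 m from the base axis. Payload 19.9 kg.
Tool frame: the origin (TCP) lies midway between the tips of the shut fingers; the grasp point (between the pads) lies 19 mm behind it; z points along the fingers, y is the direction in which the jaws open and shut (so a half turn about z gives the same grasp; the last joint's range is limited). The gripper opens to 85 mm and grips with 20 to 120 N. Pads are 22 mm wide; open, the fingers measure 114 mm over their backs; the gripper's body (76 mm by 85 mm) begins 54 mm behind the grasp point. The pads swing forward as they close: fully open they stand 13 mm farther back than shut.
Start: joints at [-1.24, 0.417, -0.01, 1.614, 0.005, 1.111, -0.053], TCP at [0.227, 0.582, 0.231] pointing down, gripper open.
Joint ranges: [-2.81, 2.81], [-0.39, 2.02], [-1.27, 1.25], [0.06, 2.57], [-1.19, 4.33], [0.19, 2], [-2.82, 2.82]. Speed limits (rad/s): [1.89, 1.89, 2.39, 2.39, 3.01, 3.01, 3.01].

### API

Orientations are given as [roll, pitch, yaw] about the fixed x, y, z axes, in that order (R = Rz(yaw) Ry(pitch) Rx(roll)).
In Python, from plant import monitor, vision, arm gives the robot as it stands.
- The arm moves only by the shell command python3 -m creep 'ROWS' [OPENING] [FORCE]. ROWS is JSON, a list of rows, each a list of 2 entries, a list of its own where there are three numbers: the shift along the tool's x, y, z in mm, then the turn about the tool's z in degrees. A call has 1 to 20 rows; each row shifts and turns the commanded pose from where the row before left it, along the tool's axes as they then stand; what a row does not reach is not made up. A row lasts 1/12 s, in which the tool goes at most 41.7 mm and 7.16 degrees, less where a joint would pass 70% of its speed; a pose out of reach is approached as far as the arm can. A call is refused whole if a number of a shift passes 41.7 or a number of a turn 7.16, either way. A call with a gripper value outside its range is refused whole. OPENING is the finger opening in mm, from 0 to 85.4, set as the call begins (- or left out, the last holds). The fingers move at their own pace and stop on an object; FORCE is the grip in N (left out, the last holds). Time passes only in rows, so rows that do not move let the fingers close. It gives the time, the measured TCP pose, the force and the opening at its end, in the units of the state.
- monitor.state(): the state, without advancing time (a new reading comes with each control period).
- vision.get_image(name): name is "scene" or "top" or "wrist"; returns a dict with "frame" (480x640x3 uint8, red, green, blue), "depth" (480x640 float32, m along the optical axis (not along the pixel's ray), 0 where there is no reading), "camera_matrix" (3x3 intrinsics, pixels), "dist" ([k1, k2, p1, p2, k3] as OpenCV has them; the pictures are not rectified), "rvec" (rotation vector, rad) and "tvec" (3), from world to camera coordinates, as OpenCV has them; the wrist camera has in their place "T_tool_cam" (4x4, takes a point from camera to tool coordinates, whose origin is the TCP and whose axes are the flange's). Camera axes: x right, y down, z forward; pixel columns grow to the right and rows downward; lengths in m; the calibration is good to about 2 mm. A picture is of the moment at which its call begins: read the wrist's pose just before it.
- arm.sign_off(): hands the job in, once; it reports no verdict.
The state is a dict: "t": time; "q": joint angles; "qd": joint speeds; "joint_efforts": joint torques, N m; "tcp_pos": TCP position; "tcp_rot": TCP orientation; "ft_force": force on the tool from outside, world axes, zero at the start; "moment": the same for the moment, N m; "grip_width": opening from 0.0 (shut) to 1.0 (fully open).
Only numpy, scipy, OpenCV 4.12 (cv2) and the standard library are available. Lean on these libraries where they do the work, as an engineer would, in place of code of your own. Each camera call takes 0.05 s, during which the arm holds its last target. There are 200 camera calls.

## Working session

There is one attempt and no reset: what is moved stays moved. The work goes in short steps, Python scripts to look and compute and a shell command to move; the robot and the scene stay as the last step left them, time stands still between calls to the robot, and variables do not carry over. Pictures are saved under pics/ and viewed, on a budget of 10 in all, crops included, one or two more only if the job needs it, and the job is handed in when it is done.

```bash
ls; mkdir -p pics; python3 - <<'E'
from plant import monitor, vision
import cv2,numpy as np
s=monitor.state();print(s)
for n in ("scene","top"):
    d=vision.get_image(n)
    cv2.imwrite(f"pics/{n}0.png",d["frame"][:,:,::-1])
    np.savez(f"pics/{n}0.npz",**d)
    print(n,d["camera_matrix"],d["dist"],d["rvec"],d["tvec"])
print(vision.get_image("wrist")["T_tool_cam"])
E
```

```text
pics
{'t': 0.0, 'q': array([-1.24051201,  0.41796666, -0.01032427,  1.61414237,  0.00471917,
        1.11068817, -0.05300159]), 'qd': array([-6.49054619e-04,  8.20012228e-04, -1.74319773e-05,  2.00363729e-04,
       -1.31128936e-03,  1.94029347e-03, -1.20209004e-03]), 'joint_efforts': array([-7.05819220e-04, -8.64454436e+01,  6.78003430e-01, -4.34906638e+01,
        1.89050194e-02,  7.37585302e-03, -4.68169947e-05]), 'tcp_pos': array([0.22693202, 0.58199371, 0.23067811]), 'tcp_rot': array([-3.14041577e+00,  9.78113311e-05,  2.76984288e+00]), 'ft_force': array([0.3813788 , 0.65779555, 0.33895918]), 'moment': array([ 0.01587953, -0.01718507,  0.01241983]), 'grip_width': 1.004248934791666}
scene [[571.02410394   0.         324.33387419]
 [  0.         571.02410394 240.72867278]
 [  0.           0.           1.        ]] [-0.18243379  0.          0.          0.          0.        ] [ 2.12834125  1.21916582 -0.48314373] [-0.14119672 -0.28869059  1.52303011]
top [[544.81492827   0.         314.51619733]
 [  0.         544.81492827 232.70920368]
 [  0.           0.           1.        ]] [-0.00688277  0.          0.          0.          0.        ] [ 2.18343341 -2.18992599  0.03897518] [-0.09854443  0.47243303  1.14422395]
[[ 4.21381655e-05 -9.64535368e-01 -2.63953635e-01  6.64334679e-02]
 [ 9.99999833e-01 -1.11344707e-04  5.66516412e-04  1.19690481e-03]
 [-5.75814957e-04 -2.63953615e-01  9.64535203e-01 -1.43306852e-01]
 [ 0.00000000e+00  0.00000000e+00  0.00000000e+00  1.00000000e+00]]
```

View pics/top0.png

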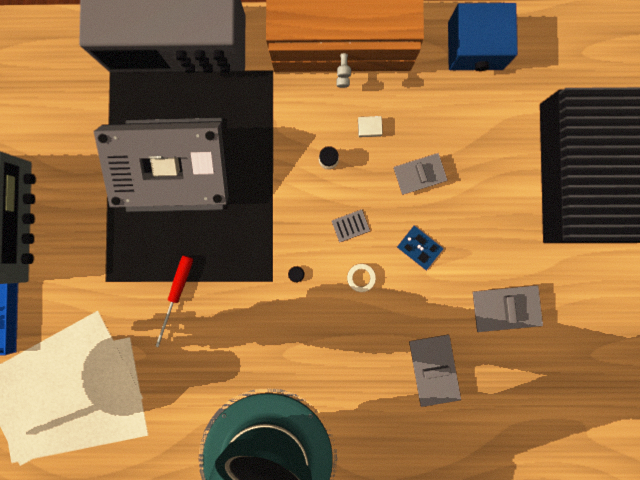

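View pics/scene0.png

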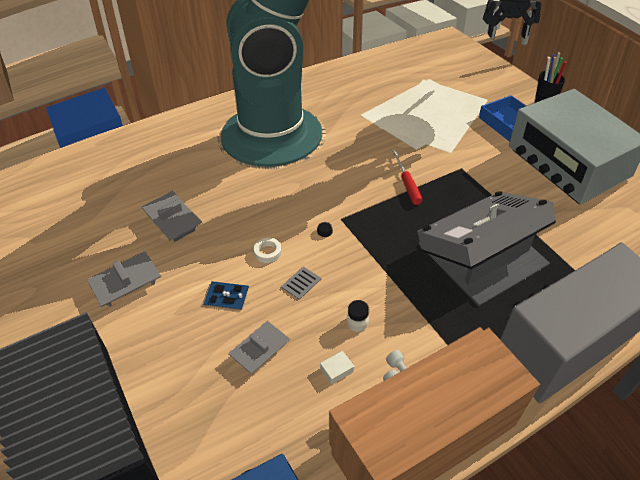

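The top view shows three cover look-alikes: (422,174), about 47x30 px; (507,308), about 68x40 px; and (435,370), about 42x68 px. At roughly 465 px/m, only (422,174) matches 100x62 mm, so I choose that one. The plain vent plate is at (351,225). The tester bay is at (163,167) with the bar standing in it. Next is an enlarged crop of both, plus depth.

```bash
cat > h.py <<'E'
import numpy as np,cv2
from scipy.spatial.transform import Rotation as R
def ext(d,st=None):
    "camera->world 4x4"
    if "rvec" in d:
        M=np.eye(4);M[:3,:3]=cv2.Rodrigues(np.array(d["rvec"]))[0];M[:3,3]=np.ravel(d["tvec"]);return np.linalg.inv(M)
    T=np.eye(4);T[:3,:3]=R.from_euler("xyz",st["tcp_rot"]).as_matrix();T[:3,3]=st["tcp_pos"];return T@d["T_tool_cam"]
def rays(d,px):
    p=cv2.undistortPoints(np.array(px,float).reshape(-1,1,2),d["camera_matrix"],d["dist"]).reshape(-1,2)
    return np.c_[p,np.ones(len(p))]
def world(d,px,E,z=None):
    px=np.array(px,float).reshape(-1,2)
    if z is None:
        i=np.round(px).astype(int); z=d["depth"][i[:,1],i[:,0]]
    return (rays(d,px)*np.reshape(z,(-1,1)))@E[:3,:3].T+E[:3,3]
def cloud(d,E):
    v,u=np.mgrid[:480,:640]; return world(d,np.c_[u.ravel(),v.ravel()],E,d["depth"].ravel()).reshape(480,640,3)
def proj(d,P,E):
    M=np.linalg.inv(E); return cv2.projectPoints(np.array(P,float).reshape(-1,1,3),cv2.Rodrigues(M[:3,:3])[0],M[:3,3],d["camera_matrix"],d["dist"])[0].reshape(-1,2)
def tri(r1,E1,r2,E2):
    a,b=E1[:3,:3]@r1,E2[:3,:3]@r2
    s=np.linalg.lstsq(np.c_[a,-b],E2[:3,3]-E1[:3,3],rcond=None)[0]
    p,q=E1[:3,3]+a*s[0],E2[:3,3]+b*s[1]; return (p+q)/2,np.linalg.norm(p-q)
E
python3 - <<'E'
import numpy as np,cv2
from h import *
d=dict(np.load("pics/top0.npz"));E=ext(d);C=cloud(d,E)
f=d["frame"][:,:,::-1]
a=cv2.resize(f[110:220,90:240],None,fx=4,fy=4,interpolation=cv2.INTER_CUBIC)
b=cv2.resize(f[145:200,385:460],None,fx=5,fy=5,interpolation=cv2.INTER_CUBIC)
im=np.zeros((440+275,600,3),np.uint8);im[:440]=a;im[440:,:375]=b
cv2.imwrite("pics/crop1.png",cv2.resize(im,None,fx=.83,fy=.83))
np.set_printoptions(precision=4,suppress=True)
for w in [(422,174),(507,308),(435,370),(163,167),(102,140),(215,180),(120,180),(300,250)]: print(w,C[w[1],w[0]])
# cover cluster
sub=C[145:200,385:460].reshape(-1,3)
for lo,hi in((.015,.03),(.03,.05)):
    p=sub[(sub[:,2]>lo)&(sub[:,2]<hi)];print(len(p),p.mean(0),cv2.minAreaRect((p[:,:2]*1000).astype(np.float32)),np.percentile(p[:,2],[5,50,95]))
# tester plane
m=np.zeros((480,640),bool);m[135:200,135:222]=1;m[145:190,140:215]=0
p=C[m];p=p[p[:,2]>.1]
for _ in range(5):
    c=np.median(p,0);c=p.mean(0);n=np.linalg.svd(p-c)[2][2];n*=np.sign(n[2]);r=(p-c)@n;p=p[abs(r)<.004]
print(len(p),c,n,np.degrees(np.arccos(n[2])),np.std(r))
E
```

```text
(422, 174) [ 0.5918 -0.3237  0.0401]
(507, 308) [ 0.3164 -0.4888  0.0544]
(435, 370) [ 0.1937 -0.3412  0.0593]
(163, 167) [0.6017 0.2032 0.0844]
(102, 140) [0.6465 0.308  0.1326]
(215, 180) [0.5746 0.0978 0.0855]
(120, 180) [0.5757 0.2896 0.0853]
(300, 250) [ 0.4358 -0.0687  0.0022]
1259 [ 0.5957 -0.3219  0.0244] ((596.2860717773438, -322.3091125488281), (62.03022384643555, 100.67915344238281), 17.36459732055664) [0.021  0.0245 0.028 ]
136 [ 0.5957 -0.3212  0.0407] ((604.3006591796875, -316.07012939453125), (57.64402770996094, 51.1055908203125), 73.62639617919922) [0.0324 0.0413 0.0449]
327 [0.6428 0.1659 0.1228] [-0.8057 -0.0015  0.5923] 53.67638766140537 0.001623376414729552
```

View pics/crop1.png

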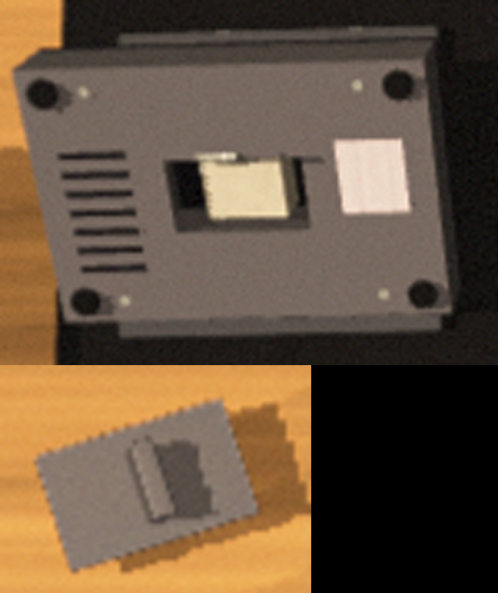

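Crop 1 shows the choice is sound: 62x100 mm plate, rib 40 mm across the short side, point height about 34 mm. The mouth corners lie near top pixels (139.7,158), (183,158), (143,180) and (183,179), and the bar end is at (155,157). Next I fit the tester plane and check heights along the approach.

```bash
python3 - <<'E'
import numpy as np,cv2
from h import *
np.set_printoptions(precision=4,suppress=True)
d=dict(np.load("pics/top0.npz"));E=ext(d);C=cloud(d,E)
poly=np.array([[100,138],[216,138],[220,198],[116,198]])
m=np.zeros((480,640),np.uint8);cv2.fillPoly(m,[poly],1);m[150:188,132:192]=0
p=C[m>0];n=np.array([-.5,0,.866])
for k in (.02,.008,.004,.003,.003):
    c=np.median(p,0);q=p[abs((p-c)@n)<k];c=q.mean(0);n=np.linalg.svd(q-c)[2][2];n*=np.sign(n[2])
print(len(p),len(q),c,n,np.degrees(np.arccos(n[2])),np.degrees(np.arctan2(n[1],-n[0])))
px=[(139.7,158.2),(182.8,158.2),(143.3,179.6),(183.4,178.7)]
r=rays(d,px)@E[:3,:3].T;o=E[:3,3]
P=o+r*(((c-o)@n)/(r@n))[:,None];print(P,P.mean(0),np.linalg.norm(P[0]-P[1]),np.linalg.norm(P[0]-P[2]))
# max height along path
for f in np.linspace(0,1,11):
    c2=np.array([.227,.582])*(1-f)+np.array([.6,.2])*f
    s=C.reshape(-1,3);k=s[np.hypot(*(s[:,:2]-c2).T)<.07];print(c2,k[:,2].max() if len(k) else None)
for c2 in ((.68,.2),(.72,.2),(.76,.2),(.8,.2)): k=s[np.hypot(*(s[:,:2]-c2).T)<.04];print(c2,k[:,2].max())
E
```

```text
4491 3881 [0.5985 0.1982 0.0979] [-0.5001 -0.009   0.8659] 30.01394433566791 -1.0300260510669021
[[0.6153 0.2426 0.108 ]
 [0.6149 0.1575 0.1069]
 [0.5762 0.2424 0.0855]
 [0.5776 0.1615 0.0854]] [0.596  0.201  0.0965] 0.0850978438067126 0.045102447361404514
[0.227 0.582] 0.043752831527531955
[0.2643 0.5438] 0.04511313586829768
[0.3016 0.5056] 0.1164421444032675
[0.3389 0.4674] 0.11920175922000076
[0.3762 0.4292] 0.00824711540103662
[0.4135 0.391 ] 0.008326350406882455
[0.4508 0.3528] 0.0085347704889569
[0.4881 0.3146] 0.07975194801053043
[0.5254 0.2764] 0.10049489581043747
[0.5627 0.2382] 0.14229072584823177
[0.6 0.2] 0.14229072584823177
(0.68, 0.2) 0.1407642010068535
(0.72, 0.2) 0.11193528493717775
(0.76, 0.2) 0.008024996581477817
(0.8, 0.2) 0.15949321055642174
```

```bash
python3 -m creep '[[[0,0,-30],7],[[0,0,-20],7],[[0,0,0],7]]' 0
```

```text
t: 0.4
tcp_pos: [0.2276, 0.5835, 0.2853]
tcp_rot: [3.137, -0.002, 2.397]
ft_force: [0.6, 0.5, -1.0]
grip_width: 0.606
```

A positive turn lowers yaw. I turn to about 181° and go over the bay.

```bash
python3 -m creep '[[[0,0,0],-6.25],[[0,0,0],-6.25],[[0,0,0],-6.25],[[0,0,0],-6.25],[[0,0,0],-6.25],[[0,0,0],-6.25],[[0,0,0],-6.25]]' 0 && python3 -m creep '[[[-27,-27,0],0],[[-27,-27,0],0],[[-27,-27,0],0],[[-27,-27,0],0],[[-27,-27,0],0],[[-27,-27,0],0],[[-27,-27,0],0],[[-27,-27,0],0],[[-27,-27,0],0],[[-27,-27,0],0],[[-27,-27,0],0],[[-27,-27,0],0],[[-27,-27,0],0],[[-27,-27,0],0],[[0,0,0],0],[[0,0,0],0]]'
python3 - <<'E'
from plant import monitor, vision
import cv2,numpy as np
s=monitor.state();print(s["tcp_pos"],s["tcp_rot"],s["q"])
d=vision.get_image("wrist");np.savez("pics/w1.npz",tcp_pos=s["tcp_pos"],tcp_rot=s["tcp_rot"],**d)
cv2.imwrite("pics/w1.png",d["frame"][:,:,::-1])
E
```

```text
t: 0.98
tcp_pos: [0.227, 0.5822, 0.281]
tcp_rot: [-3.141, -0.0, -3.111]
ft_force: [0.2, -0.0, 0.2]
grip_width: -0.002
t: 2.32
tcp_pos: [0.6156, 0.2116, 0.2806]
tcp_rot: [-3.14, -0.001, -3.12]
ft_force: [-0.7, -0.1, -0.0]
grip_width: 0.002
[0.61558596 0.21162267 0.2805542 ] [-3.14040707e+00 -6.68875931e-04 -3.12002284e+00] [-0.49384347  0.42953177  0.16018805  1.48983834 -0.06960026  1.22886297
  1.26781339]
```

View pics/w1.png

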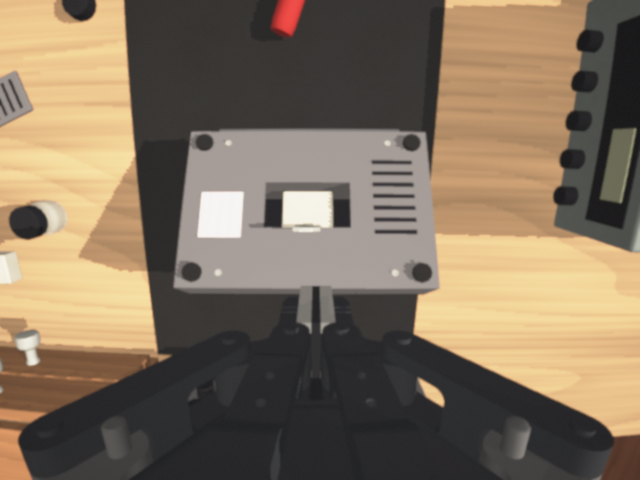

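The wrist view shows the mouth corners at about (266,182), (350,182), (265,228) and (351,228), with the bar end bright at (306,230).

```bash
python3 - <<'E'
import numpy as np,cv2
from h import *
np.set_printoptions(precision=4,suppress=True)
d=dict(np.load("pics/w1.npz"));E=ext(d,d);C=cloud(d,E)
poly=np.array([[196,140],[425,140],[435,280],[185,280]])
m=np.zeros((480,640),np.uint8);cv2.fillPoly(m,[poly],1);m[170:240,250:365]=0
p=C[m>0];p=p[p[:,2]>.03];n=np.array([-.5,0,.866])
for k in (.02,.008,.004,.003,.003):
    c=np.median(p,0);q=p[abs((p-c)@n)<k];c=q.mean(0);n=np.linalg.svd(q-c)[2][2];n*=np.sign(n[2])
print(len(p),len(q),c,n,np.degrees(np.arccos(n[2])),np.degrees(np.arctan2(-n[1],-n[0])))
px=np.array([(266,182.),(350,182),(265,228),(351,228)])
r=rays(d,px)@E[:3,:3].T;o=E[:3,3]
P=o+r*(((c-o)@n)/(r@n))[:,None];print(P,P.mean(0),np.linalg.norm(P[0]-P[1]),np.linalg.norm(P[0]-P[2]))
t=dict(np.load("pics/top0.npz"));Et=ext(t)
pt=[(183.4,178.7),(143.3,179.6),(182.8,158.2),(139.7,158.2)]
X=[tri(a,E,b,Et) for a,b in zip(rays(d,px),rays(t,pt))];print(X,np.mean([x[0] for x in X],0))
print("bar",tri(rays(d,[(306,230)])[0],E,rays(t,[(154.8,157.3)])[0],Et))
# bar depth
w=C[222:238,285:330].reshape(-1,3);h=(w-P.mean(0))@n;print(w[h>.015].mean(0),(h>.015).sum(),h.max(), w[h>h.max()-.004].mean(0))
cv2.imwrite("pics/w1c.png",cv2.resize(d["frame"][165:250,245:370,::-1],None,fx=6,fy=6,interpolation=cv2.INTER_CUBIC))
E
```

```text
bash:   594 Killed                     python3 - <<'E'
import numpy as np,cv2
from h import *
np.set_printoptions(precision=4,suppress=True)
d=dict(np.load("pics/w1.npz"));E=ext(d,d);C=cloud(d,E)
poly=np.array([[196,140],[425,140],[435,280],[185,280]])
m=np.zeros((480,640),np.uint8);cv2.fillPoly(m,[poly],1);m[170:240,250:365]=0
p=C[m>0];p=p[p[:,2]>.03];n=np.array([-.5,0,.866])
for k in (.02,.008,.004,.003,.003):
    c=np.median(p,0);q=p[abs((p-c)@n)<k];c=q.mean(0);n=np.linalg.svd(q-c)[2][2];n*=np.sign(n[2])
print(len(p),len(q),c,n,np.degrees(np.arccos(n[2])),np.degrees(np.arctan2(-n[1],-n[0])))
px=np.array([(266,182.),(350,182),(265,228),(351,228)])
r=rays(d,px)@E[:3,:3].T;o=E[:3,3]
P=o+r*(((c-o)@n)/(r@n))[:,None];print(P,P.mean(0),np.linalg.norm(P[0]-P[1]),np.linalg.norm(P[0]-P[2]))
t=dict(np.load("pics/top0.npz"));Et=ext(t)
pt=[(183.4,178.7),(143.3,179.6),(182.8,158.2),(139.7,158.2)]
X=[tri(a,E,b,Et) for a,b in zip(rays(d,px),rays(t,pt))];print(X,np.mean([x[0] for x in X],0))
print("bar",tri(rays(d,[(306,230)])[0],E,rays(t,[(154.8,157.3)])[0],Et))
# bar depth
w=C[222:238,285:330].reshape(-1,3);h=(w-P.mean(0))@n;print(w[h>.015].mean(0),(h>.015).sum(),h.max(), w[h>h.max()-.004].mean(0))
cv2.imwrite("pics/w1c.png",cv2.resize(d["frame"][165:250,245:370,::-1],None,fx=6,fy=6,interpolation=cv2.INTER_CUBIC))
E
```

```bash
cat >> h.py <<'E'
def plane(p,n=(-.5,0,.866)):
    n=np.array(n)
    for k in (.02,.008,.004,.003,.003):
        c=np.median(p,0);q=p[abs((p-c)@n)<k];c=q.mean(0);n=np.linalg.eigh(np.cov(q.T))[1][:,0];n=n*np.sign(n[2])
    return c,n,len(q)
def hit(d,E,px,c,n):
    r=rays(d,px)@E[:3,:3].T;o=E[:3,3];return o+r*(((c-o)@n)/(r@n))[:,None]
E
python3 - <<'E'
import numpy as np,cv2
from h import *
np.set_printoptions(precision=4,suppress=True)
d=dict(np.load("pics/w1.npz"));E=ext(d,d);C=cloud(d,E)
poly=np.array([[196,140],[425,140],[435,280],[185,280]])
m=np.zeros((480,640),np.uint8);cv2.fillPoly(m,[poly],1);m[170:240,250:365]=0
p=C[m>0];p=p[p[:,2]>.03]
c,n,k=plane(p)
print(len(p),k,c,n,np.degrees(np.arccos(n[2])),np.degrees(np.arctan2(-n[1],-n[0])))
px=np.array([(266,182.),(350,182),(265,228),(351,228)])
P=hit(d,E,px,c,n);print(P,P.mean(0),np.linalg.norm(P[0]-P[1]),np.linalg.norm(P[0]-P[2]))
t=dict(np.load("pics/top0.npz"));Et=ext(t)
pt=[(183.4,178.7),(143.3,179.6),(182.8,158.2),(139.7,158.2)]
X=[tri(a,E,b,Et) for a,b in zip(rays(d,px),rays(t,pt))];print(X,np.mean([x[0] for x in X],0))
print("bar",tri(rays(d,[(306,230)])[0],E,rays(t,[(154.8,157.3)])[0],Et))
w=C[222:238,285:330].reshape(-1,3);h=(w-P.mean(0))@n;print(w[h>.015].mean(0),(h>.015).sum(),h.max(), w[h>h.max()-.004].mean(0))
cv2.imwrite("pics/w1c.png",cv2.resize(d["frame"][165:250,245:370,::-1],None,fx=6,fy=6,interpolation=cv2.INTER_CUBIC))
E
```

```text
25856 24958 [0.604  0.2081 0.1012] [-0.4998 -0.0097  0.8661] 29.994547366046305 1.110072836205953
[[0.5792 0.1637 0.0863]
 [0.5775 0.2452 0.0863]
 [0.6197 0.1655 0.1097]
 [0.618  0.2457 0.1097]] [0.5986 0.205  0.098 ] 0.08147695504322697 0.046809469229867555
[(array([0.5791, 0.1629, 0.0797]), np.float64(0.001291356214337028)), (array([0.5784, 0.2466, 0.0727]), np.float64(0.0004403319377497119)), (array([0.6212, 0.1624, 0.0896]), np.float64(0.0057956019693401)), (array([0.6193, 0.247 , 0.0959]), np.float64(0.0033053187951366126))] [0.5995 0.2047 0.0845]
bar (array([0.6132, 0.2043, 0.1356]), np.float64(0.003358942411782506))
[0.6103 0.2044 0.1525] 144 0.3066350548386043 [0.5497 0.2114 0.4239]
```

View pics/w1c.png

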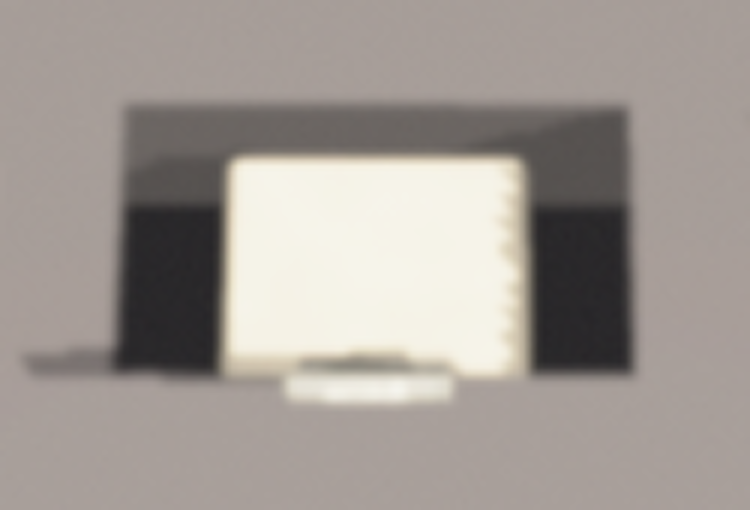

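```bash
python3 -m creep '[[[-12,-3,20],0],[[-11,-3,30],0],[[0,0,30],0],[[0,0,30],0],[[0,0,20],0],[[0,0,10],0],[[0,0,10],0],[[0,0,0],0],[[0,0,0],0]]'
```

```text
t: 3.12
tcp_pos: [0.6378, 0.2091, 0.1321]
tcp_rot: [3.141, 0.001, -3.116]
ft_force: [0.1, 0.1, 0.6]
grip_width: -0.0
```

```bash
python3 -m creep '[[[8,-1,1],0],[[8,-1,1],0],[[8,-1,1],0],[[6,0,5.5],0],[[6,0,5.5],0],[[5,0,7.5],0],[[5,0,7.5],0],[[2,0,5],0],[[2,0,3],0],[[0,0,0],0],[[0,0,0],0]]'
```

```text
t: 4.03
tcp_pos: [0.5876, 0.2042, 0.094]
tcp_rot: [-3.141, -0.001, -3.116]
ft_force: [0.6, 0.4, 0.2]
grip_width: -0.001
```

```bash
python3 -m creep '[[[0,0,2],0],[[0,0,2],0],[[0,0,1],0],[[0,0,0],0]]'; python3 -m creep '[[[0,0,1],0],[[0,0,1],0],[[0,0,1],0],[[0,0,0],0]]'
```

```text
t: 4.37
tcp_pos: [0.5877, 0.2042, 0.0891]
tcp_rot: [-3.141, -0.0, -3.116]
ft_force: [-0.0, 0.1, 0.7]
grip_width: -0.001
t: 4.7
tcp_pos: [0.588, 0.2043, 0.087]
tcp_rot: [3.141, 0.001, -3.116]
ft_force: [-2.8, -2.1, 12.1]
grip_width: 0.001
```

```bash
python3 -m creep '[[[0,0,-6],0],[[-3,0,-6],0],[[-3,0,0],0],[[0,0,4],0],[[0,0,3],0],[[0,0,0],0]]'; python3 -m creep '[[[0,0,1.5],0],[[0,0,1],0],[[0,0,0],0]]';python3 -m creep '[[[0,0,1],0],[[0,0,1],0],[[0,0,0],0]]'
```

```text
t: 5.2
tcp_pos: [0.5937, 0.2044, 0.0906]
tcp_rot: [-3.141, -0.0, -3.116]
ft_force: [-0.8, -0.7, 5.2]
grip_width: -0.001
t: 5.45
tcp_pos: [0.594, 0.2045, 0.09]
tcp_rot: [3.141, 0.001, -3.116]
ft_force: [-9.5, -2.8, 26.9]
grip_width: -0.001
t: 5.7
tcp_pos: [0.5942, 0.2045, 0.0895]
tcp_rot: [3.141, 0.001, -3.117]
ft_force: [-20.0, -6.7, 50.0]
grip_width: 0.002
```

```bash
python3 -m creep '[[[0,0,-10],0],[[0,0,-30],0],[[0,0,-40],0],[[0,0,-40],0],[[0,0,-20],0],[[0,0,0],0],[[0,0,0],0]]' 85
python3 - <<'E'
from plant import monitor, vision
import cv2,numpy as np
from h import *
np.set_printoptions(precision=4,suppress=True)
s=monitor.state()
d=vision.get_image("wrist");np.savez("pics/w2.npz",tcp_pos=s["tcp_pos"],tcp_rot=s["tcp_rot"],**d)
E=ext(d,s);O=np.array([.5984,.205,.098])
u=proj(d,O,E)[0];print(u)
x,y=(u-[70,50]).astype(int)
cv2.imwrite("pics/w2c.png",cv2.resize(d["frame"][y:y+110,x:x+140,::-1],None,fx=5,fy=5,interpolation=cv2.INTER_CUBIC));print(x,y)
E
```

```text
t: 6.28
tcp_pos: [0.5939, 0.2046, 0.2274]
tcp_rot: [3.141, 0.001, -3.116]
ft_force: [-0.3, -0.0, -1.0]
grip_width: 0.975
[314.4156 240.226 ]
244 190
```

View pics/w2c.png

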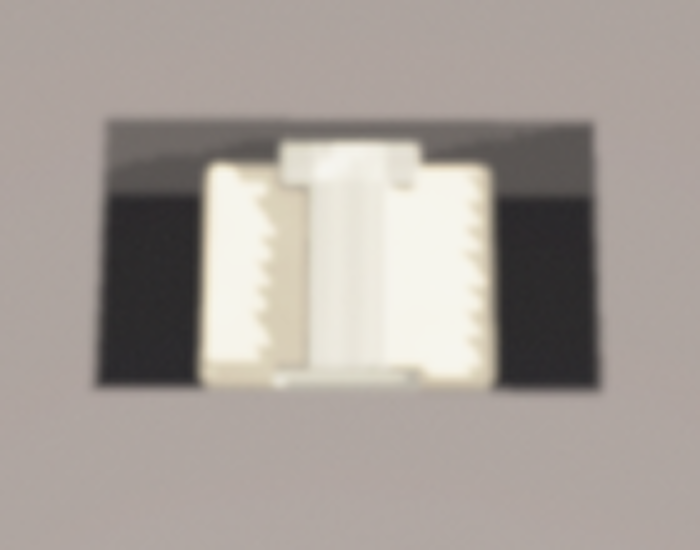

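The crop shows the bar lying flat across the battery, with its T end at crop (350,160) and the mouth corners clear. Now I refine the origin and go to the cover.

```bash
python3 -m creep '[[[0,-20,0],0],[[1,-40,0],0],[[1,-40,0],0],[[1,-40,0],0],[[1,-40,0],0],[[1,-40,0],0],[[1,-40,0],0],[[1,-40,0],0],[[1,-40,0],0],[[1,-40,0],0],[[1,-40,0],0],[[1,-40,0],0],[[1,-40,0],0],[[0,-25,0],0],[[0,0,0],-5.3],[[0,0,0],-5.3],[[0,0,0],-5.3],[[0,0,0],0],[[0,0,0],0]]'
python3 - <<'E'
from plant import monitor, vision
import cv2,numpy as np
from h import *
np.set_printoptions(precision=4,suppress=True)
d1=dict(np.load("pics/w1.npz"));E1=ext(d1,d1);d2=dict(np.load("pics/w2.npz"));E2=ext(d2,d2)
p1=[(265.4,182),(349.1,182),(264.1,226.8),(350.1,226.8)];p2=[(265,213.6),(362.2,214),(263,266.8),(363.6,267.2)]
X=[tri(a,E1,b,E2) for a,b in zip(rays(d1,p1),rays(d2,p2))];print(X,np.mean([x[0] for x in X],0))
C=cloud(d2,E2);m=np.zeros((480,640),np.uint8);cv2.rectangle(m,(190,180),(430,320),1,-1);m[200:280,250:380]=0
p=C[m>0];p=p[p[:,2]>.03];c,n,k=plane(p);P=hit(d2,E2,p2,c,n);print(n,P,P.mean(0))
print("bar face n-dist",(C[235:250,312:322].reshape(-1,3)-c)@n@np.ones(150)/150,"batt",((C[235:255,290:298].reshape(-1,3)-c)@n).mean())
s=monitor.state();print(s["tcp_pos"],s["tcp_rot"])
d=vision.get_image("wrist");np.savez("pics/w3.npz",tcp_pos=s["tcp_pos"],tcp_rot=s["tcp_rot"],**d)
cv2.imwrite("pics/w3.png",d["frame"][:,:,::-1])
E
```

```text
t: 7.92
tcp_pos: [0.5945, -0.3206, 0.2254]
tcp_rot: [3.14, -0.002, -2.842]
ft_force: [-0.2, -0.3, 0.2]
grip_width: 0.992
[(array([0.5789, 0.1636, 0.0893]), np.float64(6.665849609242622e-05)), (array([0.5772, 0.244 , 0.0894]), np.float64(4.431122974776759e-06)), (array([0.619 , 0.1642, 0.1079]), np.float64(0.00029442682221948285)), (array([0.6171, 0.245 , 0.1085]), np.float64(7.359319090356495e-05))] [0.5981 0.2042 0.0988]
[-0.4999 -0.0099  0.866 ] [[0.5792 0.1634 0.0876]
 [0.5776 0.2443 0.0875]
 [0.6182 0.1644 0.1101]
 [0.6165 0.2448 0.11  ]] [0.5979 0.2042 0.0988]
bar face n-dist -0.008529025775883183 batt -0.014092395783310657
[ 0.5945 -0.3206  0.2254] [ 3.1402 -0.0015 -2.8418]
```

View pics/w3.png

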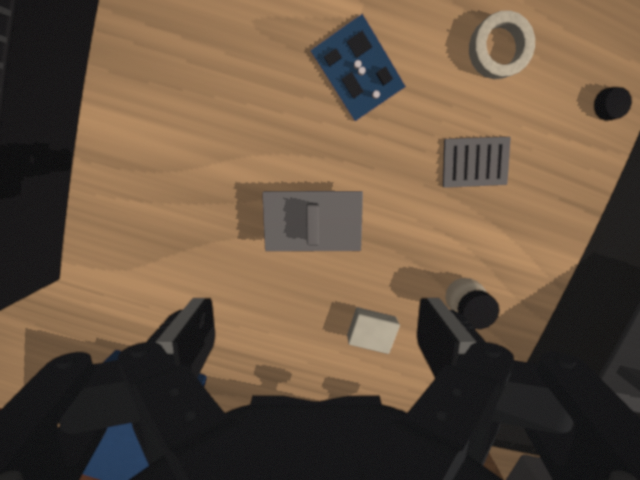

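The wrist view shows the cover's plate corners at (264,191), (361,191), (265,250) and (362,250), already square to the tool. The rib top runs around (313,203–245). The battery block at (374,330), jar at (478,305) and vent plate at (476,160) are clear of the grasp.

```bash
python3 - <<'E'
import numpy as np,cv2
from h import *
np.set_printoptions(precision=4,suppress=True)
d=dict(np.load("pics/w3.npz"));E=ext(d,d);C=cloud(d,E)
b=C[185:257,258:368].reshape(-1,3)
pl=b[(b[:,2]>.018)&(b[:,2]<.031)];rb=b[(b[:,2]>.037)&(b[:,2]<.05)]
print(len(pl),np.median(pl[:,2]),len(rb),np.median(rb[:,2]))
rp=cv2.minAreaRect((pl[:,:2]*1000).astype(np.float32));rr=cv2.minAreaRect((rb[:,:2]*1000).astype(np.float32));print(rp,rr)
px=[(264,191),(361,191),(265,250),(362,250)]
P=hit(d,E,px,np.array([0,0,.025]),np.array([0,0,1.]));print(P,P.mean(0),np.degrees(np.arctan2(*(P[1]-P[0])[[1,0]])))
T=R.from_euler("xyz",d["tcp_rot"]).as_matrix()
for c in (rp[0],rr[0],P.mean(0)[:2]*1000):
    print("tool shift mm",T.T@(np.r_[c,34]-d["tcp_pos"]*1000))
# height by top/wrist triangulation of plate centre
t=dict(np.load("pics/top0.npz"));Et=ext(t)
print(tri(rays(d,[np.mean(px,0)])[0],E,rays(t,[(422.3,173.8)])[0],Et))
E
```

```text
5401 0.025661457613342042 497 0.04342862675000081
((597.87255859375, -321.5579833984375), (62.43051528930664, 100.30668640136719), 17.43216896057129) ((597.5906372070312, -321.9259033203125), (39.404396057128906, 11.541863441467285), 17.23185157775879)
[[ 0.5825 -0.3766  0.025 ]
 [ 0.5541 -0.2845  0.025 ]
 [ 0.6412 -0.3598  0.025 ]
 [ 0.6115 -0.2635  0.025 ]] [ 0.5973 -0.3211  0.025 ] 107.1548795457117
tool shift mm [ -3.2548  -2.2088 191.362 ]
tool shift mm [ -2.8768  -2.4771 191.3623]
tool shift mm [ -2.8664  -1.6362 191.3634]
(array([ 0.5913, -0.3226,  0.0504]), np.float64(0.0013250013794760106))
```

```bash
python3 -m creep '[[[-3,-2.3,25],0],[[0,0,35],0],[[0,0,35],0],[[0,0,35],0],[[0,0,30],0],[[0,0,20],0],[[0,0,10],0],[[0,0,5],0],[[0,0,0],0],[[0,0,0],0]]' 40 20; python3 -m creep '[[[0,0,0],0],[[0,0,0],0],[[0,0,0],0],[[0,0,0],0],[[0,0,0],0],[[0,0,0],0]]' 0 20
```

```text
t: 8.8
tcp_pos: [0.5991, -0.3224, 0.033]
tcp_rot: [-3.14, 0.001, -2.84]
ft_force: [0.4, -0.9, 0.8]
grip_width: 0.471
t: 9.3
tcp_pos: [0.5992, -0.3224, 0.0329]
tcp_rot: [-3.14, 0.001, -2.839]
ft_force: [0.0, -0.0, 7.1]
grip_width: 0.131
```

```bash
python3 -m creep '[[[0,0,-15],0],[[0,0,-30],0],[[0,0,-40],0],[[0,0,-40],0],[[0,0,-40],0],[[0,0,-30],0],[[0,0,-10],0],[[0,0,0],5.4],[[0,0,0],5.4],[[0,0,0],5.3],[[0,0,0],0]]'; python3 -m creep '[[[0,20,0],0],[[-1,30,0],0],[[-1,40,0],0],[[-1,40,0],0],[[-1,40,0],0],[[-1,40,0],0],[[-1,40,0],0],[[-1,40,0],0],[[-1,40,0],0],[[-1,40,0],0],[[-1,40,0],0],[[-1,40,0],0],[[-1,40,0],0],[[0,30,0],0],[[0,20,0],0],[[0,7,0],0],[[0,0,0],0],[[0,0,0],0]]'
python3 - <<'E'
from plant import monitor, vision
import cv2,numpy as np
s=monitor.state();print(s["tcp_pos"],s["tcp_rot"],s["ft_force"])
d=vision.get_image("wrist");np.savez("pics/w4.npz",tcp_pos=s["tcp_pos"],tcp_rot=s["tcp_rot"],**d)
cv2.imwrite("pics/w4.png",d["frame"][:,:,::-1])
E
```

```text
t: 10.22
tcp_pos: [0.5983, -0.3218, 0.2373]
tcp_rot: [-3.142, -0.0, -3.125]
ft_force: [-0.4, 0.0, -0.7]
grip_width: 0.132
t: 11.72
tcp_pos: [0.5987, 0.2241, 0.2368]
tcp_rot: [-3.141, -0.0, -3.119]
ft_force: [0.5, -0.8, -1.6]
grip_width: 0.13
[0.59867335 0.22406843 0.23683829] [-3.14083081e+00 -8.87239475e-05 -3.11869236e+00] [ 0.49609462 -0.78438868 -1.55090514]
```

View pics/w4.png

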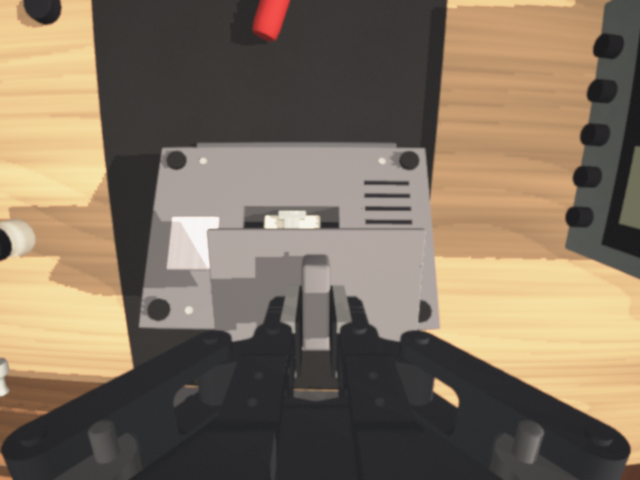

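```bash
python3 - <<'E'
import numpy as np,cv2
from h import *
np.set_printoptions(precision=4,suppress=True)
d=dict(np.load("pics/w4.npz"));T=d["T_tool_cam"]
for b in ((235,260,220,290),(235,300,350,415)):
    C=world(d,[(u,v) for v in range(b[0],b[1]) for u in range(b[2],b[3])],T);c=np.median(C,0);q=C[abs(C[:,2]-c[2])<.01];A=np.c_[q[:,:2],np.ones(len(q))];print("z=ax+by+c",np.linalg.lstsq(A,q[:,2],rcond=None)[0],c)
for z in (.008,.010,.012):
    print(z,hit(d,T,[(208.5,229),(424,229),(316,229),(303,258),(329,258)],np.array([0,0,z]),np.array([0,0,1.])))
E
```

```text
z=ax+by+c [-0.0048 -0.0035  0.0076] [ 0.0239 -0.0266  0.0076]
z=ax+by+c [-0.0016 -0.0023  0.0075] [0.0144 0.0318 0.0074]
0.008 [[ 0.0322 -0.0473  0.008 ]
 [ 0.0322  0.0502  0.008 ]
 [ 0.0322  0.0013  0.008 ]
 [ 0.0185 -0.0047  0.008 ]
 [ 0.0185  0.0073  0.008 ]]
0.01 [[ 0.0318 -0.048   0.01  ]
 [ 0.0318  0.0508  0.01  ]
 [ 0.0317  0.0013  0.01  ]
 [ 0.0179 -0.0048  0.01  ]
 [ 0.0179  0.0074  0.01  ]]
0.012 [[ 0.0313 -0.0486  0.012 ]
 [ 0.0313  0.0515  0.012 ]
 [ 0.0313  0.0013  0.012 ]
 [ 0.0173 -0.0048  0.012 ]
 [ 0.0173  0.0074  0.012 ]]
```

```bash
python3 -m creep '[[[0,-11,25],0],[[0,-10,30],0],[[0,0,25],0],[[0,0,9],0],[[0,0,0],0],[[0,0,0],0]]'; python3 -m creep '[[[0,0,5],0],[[0,0,5],0],[[0,0,4],0],[[0,0,3],0],[[0,0,0],0],[[0,0,0],0]]'
```

```text
t: 12.27
tcp_pos: [0.5995, 0.2037, 0.1487]
tcp_rot: [-3.142, 0.0, -3.12]
ft_force: [0.5, 0.4, -0.6]
grip_width: 0.131
t: 12.77
tcp_pos: [0.599, 0.2038, 0.1307]
tcp_rot: [-3.141, -0.0, -3.12]
ft_force: [-0.4, -3.3, -1.0]
grip_width: 0.129
```

```bash
python3 -m creep '[[[0,-1,0],0],[[0.3,0,1.5],0],[[0.3,0,1.5],0],[[0,0,0],0]]'; python3 -m creep '[[[0.5,0,1.5],0],[[0.5,0,1.5],0],[[0.5,0,1.5],0],[[0,0,0],0]]'
```

```text
t: 13.1
tcp_pos: [0.5988, 0.2033, 0.1281]
tcp_rot: [3.141, 0.001, -3.12]
ft_force: [0.6, -1.1, 3.6]
grip_width: 0.128
t: 13.43
tcp_pos: [0.5971, 0.2033, 0.1237]
tcp_rot: [3.141, 0.001, -3.12]
ft_force: [-2.5, -2.1, 6.5]
grip_width: 0.129
```

```bash
python3 -m creep '[[[0.3,0,1.5],0],[[0.3,0,1.5],0],[[0.2,0,1.5],0],[[0,0,0],0]]'; python3 - <<'E'
from plant import monitor, vision
import cv2,numpy as np
from h import *
np.set_printoptions(precision=4,suppress=True)
s=monitor.state();print(s["tcp_pos"],s["ft_force"])
d=vision.get_image("wrist");np.savez("pics/w5.npz",tcp_pos=s["tcp_pos"],tcp_rot=s["tcp_rot"],**d)
T=d["T_tool_cam"]
for b in ((240,260,225,285),(240,290,350,415)):
    C=world(d,[(u,v) for v in range(b[0],b[1]) for u in range(b[2],b[3])],T);c=np.median(C,0);q=C[abs(C[:,2]-c[2])<.012];A=np.c_[q[:,:2],np.ones(len(q))];print("z=ax+by+c",np.linalg.lstsq(A,q[:,2],rcond=None)[0],c)
cv2.imwrite("pics/w5.png",d["frame"][:,:,::-1])
E
```

```text
t: 13.77
tcp_pos: [0.5961, 0.2033, 0.1192]
tcp_rot: [3.141, 0.0, -3.12]
ft_force: [-4.6, -2.5, 8.6]
grip_width: 0.133
[0.5961 0.2033 0.1192] [-4.5828 -2.4758  8.6009]
z=ax+by+c [ 0.1722 -0.0007  0.0067] [ 0.022  -0.0272  0.0105]
z=ax+by+c [ 0.1867 -0.0009  0.0064] [0.015  0.0321 0.0092]
```

View pics/w5.png

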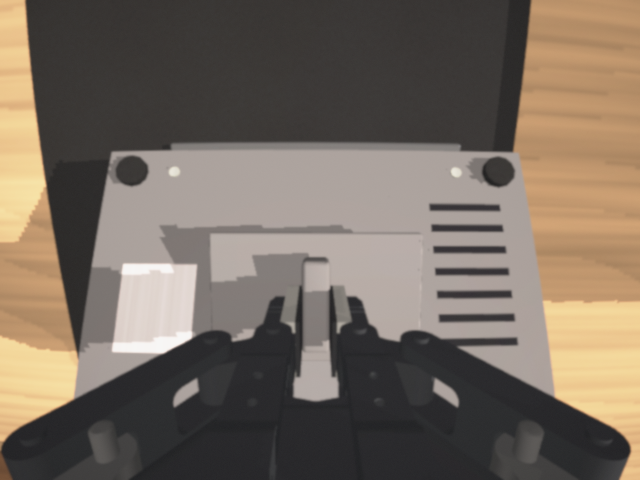

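The picture shows the cover over the bay, square to it, with its front edge on row 234 between x=210 and 421. It is pivoting in the grip (10° so far), so I continue.

```bash
cat > tilt.py <<'E'
from plant import monitor, vision
import cv2,numpy as np,sys
from h import *
np.set_printoptions(precision=4,suppress=True)
s=monitor.state();print(s["tcp_pos"],s["ft_force"])
d=vision.get_image("wrist");np.savez(f"pics/{sys.argv[1]}.npz",tcp_pos=s["tcp_pos"],tcp_rot=s["tcp_rot"],**d)
cv2.imwrite(f"pics/{sys.argv[1]}.png",d["frame"][:,:,::-1])
E=ext(d,s);n0=R.from_euler("z",1.15,degrees=True).apply([-.5,0,.866])
O=np.array([.598,.2042,.0988])
C=cloud(d,E);h=(C-O)@n0
for b in ((242,262,225,285),(242,290,350,415)):
    q=C[b[0]:b[1],b[2]:b[3]].reshape(-1,3);c,n,k=plane(q);print("plate tilt from tester deg",np.degrees(np.arccos(min(1,n@n0))),"height over back mm",1000*(c-O)@n0,k)
E
python3 -m creep '[[[0.3,0,1.5],0],[[0.3,0,1.5],0],[[0.3,0,1.5],0],[[0,0,0],0]]'; python3 -m creep '[[[0.3,0,1.5],0],[[0.3,0,1.5],0],[[0.2,0,1],0],[[0,0,0],0]]'; python3 tilt.py w6
```

```text
t: 14.15
tcp_pos: [0.5953, 0.2032, 0.1147]
tcp_rot: [3.141, 0.0, -3.12]
ft_force: [-4.6, -1.1, 9.1]
grip_width: 0.13
t: 14.48
tcp_pos: [0.5948, 0.2032, 0.1111]
tcp_rot: [3.141, 0.001, -3.12]
ft_force: [-4.8, -1.4, 11.5]
grip_width: 0.131
[0.5948 0.2032 0.1111] [-4.7668 -1.3728 11.4937]
plate tilt from tester deg 7.37789953077125 height over back mm 10.37349495607662 1195
plate tilt from tester deg 7.746120286159495 height over back mm 9.432581625508954 3103
```

```bash
python3 -m creep '[[[0.4,0,1.5],0],[[0.4,0,1.5],0],[[0.4,0,1.5],0],[[0,0,0],0]]'; python3 tilt.py w7
```

```text
t: 14.87
tcp_pos: [0.5937, 0.2033, 0.1063]
tcp_rot: [3.141, 0.001, -3.12]
ft_force: [-2.4, -1.0, 8.2]
grip_width: 0.13
[0.5937 0.2033 0.1063] [-2.3909 -0.9824  8.1616]
plate tilt from tester deg 23.478913629805074 height over back mm 3.1110104619499865 1176
plate tilt from tester deg 0.7978796309273837 height over back mm 3.7058168406047374 2853
```

```bash
python3 -m creep '[[[0.2,0,1],0],[[0.2,0,1],0],[[0,0,0],0]]'; python3 -m creep '[[[0.2,0,1],0],[[0,0,1],0],[[0,0,0],0]]'; python3 tilt.py w8
```

```text
t: 15.17
tcp_pos: [0.5936, 0.2033, 0.1057]
tcp_rot: [3.141, 0.002, -3.12]
ft_force: [-9.8, -3.5, 26.4]
grip_width: 0.127
t: 15.42
tcp_pos: [0.5941, 0.2033, 0.1047]
tcp_rot: [3.14, 0.004, -3.12]
ft_force: [-9.4, -4.8, 37.9]
grip_width: 0.127
[0.5941 0.2033 0.1047] [-9.3826 -4.7978 37.8833]
plate tilt from tester deg 23.24290754843476 height over back mm 2.142582277779689 1194
plate tilt from tester deg 1.372410206460626 height over back mm 2.892194553455425 2910
```

View pics/w8.png

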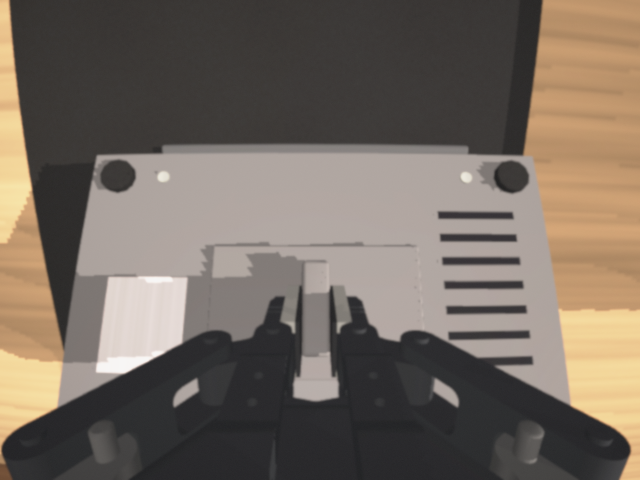

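The cover looks seated: an even, thin shadow line at row 246, x=210–418, with the bay no longer visible. I release and back off to inspect it.

```bash
python3 -m creep '[[[0,0,-1.5],0],[[0,0,0],0],[[0,0,0],0],[[0,0,0],0],[[0,0,0],0]]' 40; python3 -m creep '[[[0,0,-10],0],[[0,0,-30],0],[[0,0,-30],0],[[0,0,-30],0],[[0,0,-20],0],[[0,0,0],0],[[0,0,0],0]]' 85
cat > chk.py <<'E'
from plant import monitor, vision
import cv2,numpy as np,sys
from h import *
np.set_printoptions(precision=4,suppress=True)
s=monitor.state();print(s["t"],s["tcp_pos"],s["ft_force"])
d=vision.get_image("wrist");np.savez(f"pics/{sys.argv[1]}.npz",tcp_pos=s["tcp_pos"],tcp_rot=s["tcp_rot"],**d)
E=ext(d,s);O=np.array([.598,.2042,.0988]);B=R.from_euler("z",1.15,degrees=True).as_matrix()@np.array([[.866,0,-.5],[0,1,0],[.5,0,.866]])
L=(cloud(d,E)-O)@B*1000  # tester frame mm
x,y,z=L[...,0],L[...,1],L[...,2]
pl=L[(abs(x)<29)&(abs(y)<48)&(abs(y)>12)&(abs(z)<20)];bk=L[((abs(y)>54)&(abs(y)<70)&(abs(x)<30))&(abs(z)<8)&(abs(y-0)<66)]
for nm,p in(("plate",pl),("back",bk)):
    A=np.c_[p[:,:2],np.ones(len(p))];c=np.linalg.lstsq(A,p[:,2],rcond=None)[0];c=np.linalg.lstsq(A[abs(p[:,2]-A@c)<3],p[abs(p[:,2]-A@c)<3][:,2],rcond=None)[0];print(nm,len(p),"z=ax+by+c",c)
for nm,q in (("+x+y",(20,35)),("+x-y",(20,-35)),("-x+y",(-20,35)),("-x-y",(-20,-35))):
    m=(abs(x-q[0])<6)&(abs(y-q[1])<8)&(abs(z)<20);print(nm,m.sum(),np.median(z[m]))
rb=L[(z>15)&(z<30)&(abs(x)<35)&(abs(y)<20)];print("rib",len(rb),cv2.minAreaRect(rb[:,:2].astype(np.float32)),np.median(rb[:,2]))
u=proj(d,O,E)[0].astype(int);a,b=max(u[0]-110,0),max(u[1]-80,0);print(a,b)
cv2.imwrite(f"pics/{sys.argv[1]}.png",cv2.resize(d["frame"][b:b+150,a:a+220,::-1],None,fx=3.5,fy=3.5,interpolation=cv2.INTER_CUBIC))
E
python3 chk.py w9
```

```text
t: 15.88
tcp_pos: [0.5925, 0.203, 0.103]
tcp_rot: [-3.141, -0.0, -3.12]
ft_force: [-1.0, -1.0, -0.3]
grip_width: 0.469
t: 16.47
tcp_pos: [0.5931, 0.2031, 0.2249]
tcp_rot: [3.141, 0.002, -3.12]
ft_force: [-1.0, -0.8, -1.0]
grip_width: 0.996
16.4667 [0.5931 0.2031 0.2249] [-1.038  -0.7714 -1.0359]
plate 6342 z=ax+by+c [-0.0032  0.0006  2.9313]
back 2101 z=ax+by+c [ 0.0012 -0.0003 -0.9707]
+x+y 301 2.921274158304448
+x-y 302 3.033474088354228
-x+y 268 2.9475388095675914
-x-y 269 2.9396260758861548
rib 802 ((-2.5861358642578125, 0.21832704544067383), (11.562926292419434, 39.01429748535156), 89.9655532836914) 20.75017300207603
205 161
```

View pics/w9.png

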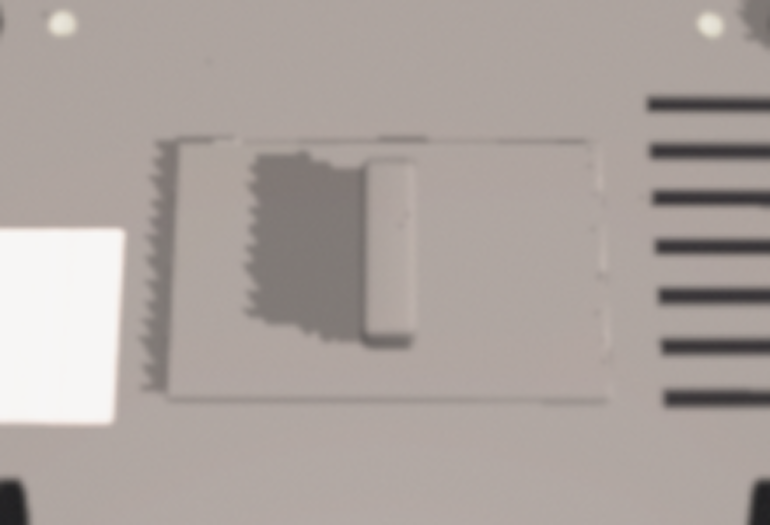

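Plate top is 3.9 mm above the back (the plate is 4 mm thick), all four corners agree within 0.1 mm, and the offset is x −2.6, y +0.2 mm. The cover is seated and the gripper is clear, so I hand in.

```bash
python3 -c "
from plant import arm,monitor
print(monitor.state()['t'],arm.sign_off())"
```

```text
the job is handed in; nothing more can be done
16.5167 None
```

The battery bay is closed: the bar is down on the battery and the cover is pressed in flush. I handed the job in at 16.5 s of the 51 s; no verdict is reported.

- **Bar:** I swung it down with the shut fingers and pressed it to about 50 N. A close wrist picture then showed it flat across the battery.
- **Cover:** I took the smallest of the three look-alikes by its rib and set its up-slope edge on the tester. It pivoted in the grip to the 30° slope as I lowered it. I pressed it home with about 38 N upward on the wrist and let go.
- **Last checks:** The plate top is 3.9 mm above the back, against its own 4 mm thickness. All four corners agree within 0.1 mm, with no measurable tilt. The rib centre is off by −2.6 mm in x and +0.2 mm in y, and the gripper was about 12 cm clear when I handed in.
- **Not seen directly:**
  - The tabs are hidden under the cover. I infer that both snapped from the flush seat and from the cover staying put after release.
  - The bystanders were not re-measured at the end, but no move went near them.
- **Disagreements:**
  - The top camera placed the bay 2 to 4 mm off from the wrist camera, and I used the wrist camera.
  - Matching the bay corners and the cover centre between the top and wrist cameras gave heights 14 to 25 mm off, so I relied on depth and two wrist views.
  - Touching the bar read about 3 mm lower than the wrist camera's estimate.

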